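# Open the polishing drum's bayonet lid

### The arm

A 6-joint arm with a two-finger parallel gripper is mounted at the origin on the work surface. World frame = base frame: x ahead of the robot, y to its left, z up, the work surface at z = 0. Lengths are in m, angles in rad, forces in N, time in s.
With the tool pointing down it reaches from about 0.35 to 0.775 m from the base axis. Payload 5.5 kg.
Tool frame: the origin (TCP) lies at the very end of the fingers, on their centre line; the grasp point (between the pads) lies 19 mm behind it; z points along the fingers, x is the direction in which the jaws open and shut, and the axes are right-handed (so a half turn about z gives the same grasp; the last joint's range is limited). The gripper opens to 85 mm and grips with 20 to 120 N. Pads are 22 mm wide; open, the fingers measure 114 mm over their backs; the gripper's body (76 mm by 85 mm) begins 54 mm behind the grasp point. The pads swing forward as they close: fully open they stand 13 mm farther back than shut.
Start: joints at [-1.466, 0.313, 0.046, 1.304, 0, 1.431], TCP at [0.139, -0.558, 0.206] pointing down, gripper open.
Joint ranges: [-2.76, 2.76], [-0.86, 1.69], [-1.03, 1.26], [-2.2, 2.34], [-1.47, 1.5], [-3.14, 3.14]. Speed limits (rad/s): [2.57, 2.57, 3.14, 3.14, 3.14, 3.14].

### API

Orientations are given as a unit quaternion [w, x, y, z].
In Python, from workcell import monitor, eyes, ticket gives the robot as it stands.
- The arm moves only by the tool send_rows, never from a script. Its argument "targets" is a list of rows, each a list of 5 numbers: the shift along the world's x, y, z in m, then the turn about the world's z in degrees, then the closure in counts, from 0 (fully open) to 255 (shut). A call has 1 to 12 rows; each row shifts and turns the commanded pose from where the row before left it; what a row does not reach is not made up. A row lasts 1/10 s, in which the tool goes at most 50 mm and 8.59 degrees, less where a joint would pass 70% of its speed; a pose out of reach is approached as far as the arm can. A call is refused whole if a number of a shift passes 0.05 or a number of a turn 8.59, either way. A call with a gripper value outside its range is refused whole. The fingers move at their own pace and stop on an object; "newtons" is the grip in N (left out, the last holds). Time passes only in rows, so rows that do not move let the fingers close. It gives the time, the measured TCP pose, the force and the opening at its end, in the units of the state.
- monitor.get_state(): the state, without advancing time (a new reading comes with each control period).
- eyes.read_camera(name): name is "side" or "top" or "wrist"; returns a dict with "img" (400x640x3 uint8, red, green, blue), "z_map" (400x640 float32, m along the optical axis (not along the pixel's ray), 0 where there is no reading), "camera_matrix" (3x3 intrinsics, pixels), "k1" (the pictures are not rectified: a ray, as slopes to the right and down, at radius r is drawn at 1 + k1 r^2 times it, then the intrinsics apply), "pose" (4x4, takes a point from camera to world coordinates); the wrist camera has in their place "T_tool_cam" (4x4, takes a point from camera to tool coordinates, whose origin is the TCP and whose axes are the tool frame's). Camera axes: x right, y down, z forward; pixel columns grow to the right and rows downward; lengths in m; the calibration is good to about 2 mm. A picture is of the moment at which its call begins: read the wrist's pose just before it.
- ticket.hand_in(): hands the job in, once; it reports no verdict.
Trained networks look in the newest picture that a camera, given by its name, has taken for a name from the list of things; names that differ only in an ending like _2 or _b are one class to them, and where a whole thing is asked for, a point or a joint stands for the part that bears it (a point fixed in the world has none). Each returns a list of dicts, best first, with "conf" (0 to 1); they miss things now and then, are a little off and sometimes report something else, mostly with a low value. They report only what shows in the picture. A call takes as long as a camera call. They do not tell look-alikes from the thing itself.
- eyes.spot_in(name, camera): "xyz" ([x, y, z] in m, in world coordinates, good to about 4 mm: the middle of the surface that is visible of it).
- eyes.tip_of(name, camera): "xyz" ([x, y, z] in m, in world coordinates, good to about 4 mm: a listed point, or the origin of a listed thing).
The state is a dict: "clock": time; "joint_pos": joint angles; "qvel": joint speeds; "tau": joint torques, N m; "tcp_pos": TCP position; "orientation": TCP orientation; "wrist_force": force on the tool from outside, world axes, zero at the start; "ft_torque": the same for the moment, N m; "finger_gap": finger opening in m.
Only numpy, scipy, OpenCV 4.12 (cv2) and the standard library are available. Lean on these libraries where they do the work, as an engineer would, in place of code of your own. Each camera call takes 0.05 s, during which the arm holds its last target.

### The job

Open the blue polishing drum on the bench: turn its lid anticlockwise, seen from above, by the orange crossbar until the lugs reach their slots and the lid pops up, feeling for the stop so that the drum itself is not twisted round in its cradle. Then lift the lid off and set it down gently, crossbar up, on the middle of the cork mat, and let go. Leave the jar, the bin and the brush where they are.

Things in the scene. Friction and masses are not known exactly. Their poses are not given: they have to be found in the camera images.
- lid_grip (a point): Centre of the orange crossbar of the loose lid (about 0.4 kg), half-way up the bar, on the lid's axis; x along the bar, z up. Bar 190 mm long, 16 wide, 24 tall, on a web 60 mm long, 14 wide, above a round grey flange 144 mm in diameter, 6 thick, whose top is 24 mm below this point. The bar's ends overhang the flange by 23 mm. With the lid shut this point is 132.5 mm above the bench.
- bar_end (a point): One end of the crossbar, 80 mm from the lid's axis along its +x, half-way up the bar: a place to push it sideways (the other end serves as well). The lid turns against light friction, about 4 to 8 N pushed here, until the lugs reach the slots; there it pops up 6 mm by itself (spring of about 10 N under it) and the lugs meet a stop. Then it lifts straight out.
- lid_foot (a point): Centre of the flat underside of the lid's black plug (106 mm in diameter, 21 high, below the flange), 51 mm below lid_grip; the lid stands on it when set down. Three lugs at its foot are caught under a ledge in the drum. Slots hidden, bearing differs each time: the lid must turn 15 to 85 degrees anticlockwise from above (positive about z). It must rise 20 mm from shut to be clear of the drum.
- drum (a joint): Turn of the blue drum in its cradle, rad, 0 at the start, positive anticlockwise from above. Only friction holds it: a moment above about 1.3 N m (16 N pushed 80 mm from the axis) twists it round. It must stay within 0.12 rad (7 degrees).
- cradle: Round dark steel foot, 196 mm in diameter, fixed to the bench, carrying the blue drum (144 mm in diameter, rim 100 mm above this origin). Origin at the centre of its underside, on the axis of drum and lid, z up. Its yaw does not tell where the slots are.
- mat: Square cork mat fixed to the bench, 200 x 200 mm, 5 mm thick; origin at the centre of its underside.
- jar: Bystander: round lidded jar, 60 mm in diameter, 75 mm tall, standing; origin at the centre of its underside.
- bin: Bystander: green open bin, 100 x 130 mm, 50 mm tall; origin at the centre of its underside.
- brush: Bystander: brush about 140 mm long lying on the bench beyond the drum and mat, along its own x.
Mind the look-alikes: they are no part of the job. What is shaped like the part that bears lid_grip but pink is not meant. Of the things that look like the cradle, the smaller one is meant.

How it is judged:
By the outcome, as a careful person would: the job done as asked, in the order asked, and still so for the second after the job is handed in, with the robot touching nothing.
It also fails if it takes over 67 s, if anything falls off the work surface, if the arm or the gripper's body presses on something with over 40 N, if the wrist force passes 120 N, or if a joint passes its speed limit or range.

## Working session

There is one attempt and no reset: what is moved stays moved. The work goes in short steps, Python scripts to look and compute and a tool call to move; the robot and the scene stay as the last step left them, time stands still between calls to the robot, and variables do not carry over. Pictures are saved under pics/ and viewed, and the job is handed in when it is done.

Besides the shell and the picture viewer there is one more tool, called after "Call:" by a JSON object that holds its "fn" and its "kwargs". send_rows: Moves the arm, as the interface text tells. Its arguments: {"type":"object","properties":{"targets":{"type":"array"},"newtons":{"type":"number"}},"required":["targets"]}

```bash
mkdir -p pics
cat > h.py <<'E'
import numpy as np, cv2
from workcell import monitor, eyes, ticket
def save(name,fn):
    r=eyes.read_camera(name); cv2.imwrite('pics/'+fn,r['img'][:,:,::-1]); return r
def px(r,P,pose=None):
    T=np.linalg.inv(r['pose'] if pose is None else pose); p=T[:3,:3]@np.array(P)+T[:3,3]
    s=p[:2]/p[2]; s=s*(1+r['k1']*(s@s)); K=r['camera_matrix']; return (K[:2,:2]@s+K[:2,2]).round(0)
def cloud(r,pose=None):
    K=r['camera_matrix'];k=r['k1']
    v,u=np.mgrid[0:400,0:640]
    D=np.array([k,0,0,0,0],float)
    s=cv2.undistortPoints(np.stack([u,v],-1).reshape(-1,1,2).astype(float),K,D).reshape(400,640,2)
    z=r['z_map'].astype(float); P=np.dstack([s[...,0]*z,s[...,1]*z,z])
    T=r['pose'] if pose is None else pose
    W=P@T[:3,:3].T+T[:3,3]; W[z<=0]=np.nan; return W
E
python3 - <<'E'
from h import *
s=monitor.get_state(); print(s)
for c in ('top','side'):
    r=save(c,c+'0.png'); print(c,r['pose'].round(3).tolist())
    for n in ('lid_grip','bar_end','cradle','mat','jar','bin','brush'):
        for d in eyes.tip_of(n,c): print(n,np.round(d['xyz'],3),round(d['conf'],2),px(r,d['xyz']))
E
```

```text
{'clock': 0.0, 'joint_pos': array([-1.46562839e+00,  3.14058590e-01,  4.49642073e-02,  1.30358486e+00,
        3.57607918e-06,  1.43119316e+00]), 'qvel': array([ 0.00054202,  0.00026995, -0.00032393, -0.00027536, -0.0008188 ,
        0.002118  ]), 'tau': array([ 2.89595109e-04, -4.80630183e+01,  2.98531687e+01,  1.93917478e-02,
       -1.52838452e-04, -3.88469246e-06]), 'tcp_pos': array([ 0.13927299, -0.55730214,  0.20506976]), 'orientation': array([-6.78315867e-04,  7.88141215e-01, -6.15493736e-01, -6.52864804e-04]), 'wrist_force': array([ 0.38491127, -0.47277028, -0.05237357]), 'ft_torque': array([-0.0228171 , -0.04304316, -0.0492313 ]), 'finger_gap': 0.08520256788201892}
top [[-0.029, -0.997, 0.074, 0.463], [-0.999, 0.03, 0.014, -0.07], [-0.016, -0.073, -0.997, 1.019], [0.0, 0.0, 0.0, 1.0]]
lid_grip [ 0.249 -0.396  0.052] 0.97 [458. 307.]
lid_grip [ 0.512 -0.214  0.134] 0.7 [389. 206.]
bar_end [ 0.466 -0.275  0.131] 0.77 [415. 225.]
bar_end [ 0.204 -0.457  0.053] 0.76 [483. 324.]
cradle [0.254 0.279 0.003] 0.66 [205. 308.]
mat [ 0.525  0.194 -0.005] 0.86 [235. 209.]
jar [0.73  0.192 0.003] 0.95 [234. 136.]
bin [ 0.796 -0.194 -0.002] 0.82 [370. 109.]
brush [ 0.756 -0.004 -0.004] 0.55 [304. 125.]
side [[0.991, -0.107, 0.08, 0.456], [-0.132, -0.695, 0.707, -0.742], [-0.02, -0.711, -0.703, 0.77], [0.0, 0.0, 0.0, 1.0]]
lid_grip [ 0.247 -0.397  0.054] 0.79 [197. 347.]
lid_grip [ 0.515 -0.214  0.136] 0.67 [319. 234.]
bar_end [ 0.463 -0.276  0.133] 0.61 [298. 260.]
bar_end [ 0.201 -0.46   0.048] 0.57 [170. 384.]
cradle [0.259 0.282 0.   ] 0.93 [223. 155.]
cradle [ 0.509 -0.206 -0.002] 0.66 [317. 268.]
mat [0.524 0.195 0.003] 0.82 [306. 163.]
jar [0.731 0.193 0.001] 0.77 [369. 157.]
bin [ 0.79  -0.192 -0.   ] 0.64 [426. 249.]
brush [ 0.754 -0.001 -0.002] 0.8 [392. 199.]
brush [ 0.511 -0.215  0.131] 0.67 [317. 236.]
```

View pics/top0.png

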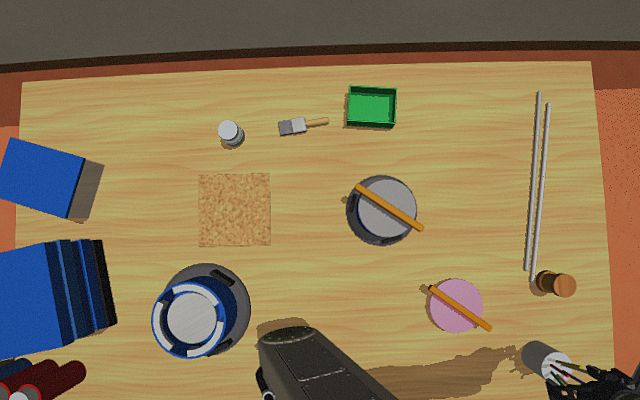

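View pics/side0.png

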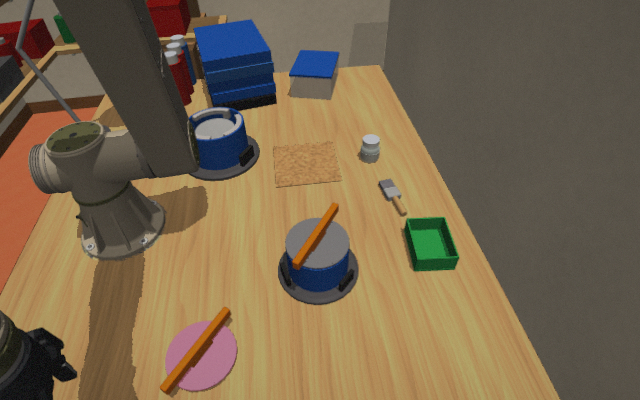

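Run:
```python
from h import *
a=cv2.imread('pics/top0.png')[140:290,310:480]; cv2.imwrite('pics/crop0.png',cv2.resize(a,None,fx=4,fy=4,interpolation=cv2.INTER_CUBIC))
r=eyes.read_camera('top'); W=cloud(r); hsv=cv2.cvtColor(r['img'],cv2.COLOR_RGB2HSV)
np.savez('top0.npz',W=W,hsv=hsv)
reg=(W[...,0]>.38)&(W[...,0]<.64)&(W[...,1]>-.34)&(W[...,1]<-.08)
m=reg&(W[...,2]>.135)&(W[...,2]<.16)&(hsv[...,1]>120)&(hsv[...,0]<25)
P=W[m]; print(m.sum(),P.mean(0),np.median(P[:,2]))
(c,s,ang)=cv2.minAreaRect(P[:,:2].astype(np.float32)*1000); print(c,s,ang)
m2=reg&(W[...,2]>.1)&(W[...,2]<.116); Q=W[m2]; print('flange',m2.sum(),cv2.minEnclosingCircle(Q[:,:2].astype(np.float32)*1000),np.median(Q[:,2]))
# cork
reg=(abs(W[...,0]-.525)<.14)&(abs(W[...,1]-.194)<.14)
for h in (hsv[209,235],hsv[180,235]): print(h)
```

```text
534 [ 0.50884355 -0.21056779  0.14473192] 0.14484808735305243
(508.87579345703125, -210.95822143554688) (187.0642547607422, 16.75414276123047) 54.518768310546875
flange 2158 ((508.7335205078125, -211.01333618164062), 71.97242736816406) 0.10921499885998093
[ 15 137 155]
[ 15 142 181]
```

View pics/crop0.png

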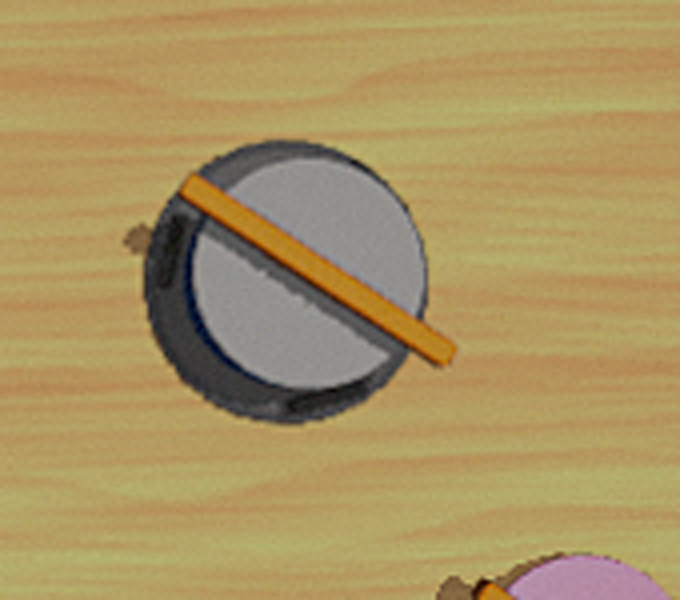

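Run:
```python
from h import *
d=np.load('top0.npz');W,hsv=d['W'],d['hsv']
# mat by corners in pixel
bg=cv2.cvtColor(cv2.imread('pics/top0.png'),cv2.COLOR_BGR2HSV)
reg=(abs(W[...,0]-.525)<.15)&(abs(W[...,1]-.194)<.13)
z=W[...,2]; print('z mat',np.nanmedian(z[200:220,220:250]),'bench',np.nanmedian(z[200:220,285:310]))
m=reg&(z>.0025)&(z<.012); 
m=cv2.morphologyEx(m.astype(np.uint8),cv2.MORPH_OPEN,np.ones((5,5)))
P=W[m>0]; print(len(P),cv2.minAreaRect(P[:,:2].astype(np.float32)*1000),P.mean(0))
g=hsv[...,2].astype(float); 
m=(reg&(hsv[...,1]>125)).astype(np.uint8); m=cv2.morphologyEx(cv2.medianBlur(m,7),cv2.MORPH_OPEN,np.ones((15,15)))
P=W[m>0]; print(len(P),cv2.minAreaRect(P[:,:2].astype(np.float32)*1000),P.mean(0))
```

```text
z mat 0.00530703899422813 bench 0.00013400843354349767
3281 ((523.0104370117188, 196.51174926757812), (201.6884002685547, 195.87530517578125), 89.34893798828125) [0.51918791 0.19720032 0.00550671]
4932 ((nan, nan), (0.0, 0.0), 0.0) [nan nan nan]
```

Candidates: an orange bar on a grey flange over the small blue drum at px (389,206), and the pink look-alike lid at (458,307). There is also the larger look-alike drum at (200,310). I choose the grey and orange lid on the small drum. The crop shows it clearly, with the bar running about 54.5° from x and the axis near (0.509, -0.211).

Call:
{"fn": "send_rows", "kwargs": {"targets": [[0.037,0.0346,0,4.05,0],[0.037,0.0346,0,4.05,0],[0.037,0.0346,0,4.05,0],[0.037,0.0346,0,4.05,0],[0.037,0.0346,0,4.05,0],[0.037,0.0346,0,4.05,0],[0.037,0.0346,0,4.05,0],[0.037,0.0346,0,4.05,0],[0.037,0.0346,0,4.05,0],[0.037,0.0346,0,4.05,0],[0,0,0,0,0],[0,0,0,0,0]], "newtons": 45}}

```text
clock: 2.05
tcp_pos: [0.505, -0.2153, 0.2058]
orientation: [0.0, 0.953, -0.303, -0.0]
wrist_force: [-0.2, -0.2, 0.6]
finger_gap: 0.0851
```

```bash
cat >> h.py <<'E'
from scipy.spatial.transform import Rotation as R
def wrist(fn):
    s=monitor.get_state(); r=save('wrist',fn); q=s['orientation']; T=np.eye(4); T[:3,:3]=R.from_quat([q[1],q[2],q[3],q[0]]).as_matrix(); T[:3,3]=s['tcp_pos']
    return s,r,T@r['T_tool_cam']
E
python3 - <<'E'
from h import *
s,r,T=wrist('w1.png'); print(s['tcp_pos'],s['joint_pos'],s['wrist_force'],s['ft_torque'])
W=cloud(r,T);hsv=cv2.cvtColor(r['img'],cv2.COLOR_RGB2HSV)
m=(W[...,2]>.135)&(W[...,2]<.155)&(hsv[...,1]>120)&(hsv[...,0]<25); P=W[m]; print(m.sum(),np.median(P[:,2]),cv2.minAreaRect(P[:,:2].astype(np.float32)*1000))
m2=(W[...,2]>.1)&(W[...,2]<.116)&(hsv[...,1]<80); Q=W[m2]; print('fl',m2.sum(),cv2.minEnclosingCircle(Q[:,:2].astype(np.float32)*1000),np.median(Q[:,2]))
for n in ('lid_grip','bar_end'): print([(np.round(d['xyz'],4),d['conf']) for d in eyes.tip_of(n,'wrist')])
r=save('top','top1.png')
E
```

```text
[ 0.50501631 -0.21531004  0.20579599] [-5.48957932e-01  2.62971942e-01 -2.27675321e-02  1.28546627e+00
 -4.83829466e-04  1.63839468e+00] [-0.17984522 -0.1936039   0.62525613] [-0.00702944  0.02560548  0.03051812]
5769 0.14456302146064354 ((509.4257507324219, -211.697998046875), (189.88864135742188, 16.024967193603516), 54.78115463256836)
fl 19825 ((509.45745849609375, -211.4935760498047), 71.84916687011719) 0.1087158385662223
[(array([ 0.5101, -0.2081,  0.1302]), 0.62), (array([ 0.5084, -0.2108,  0.0805]), 0.18)]
[(array([ 0.4641, -0.2782,  0.1343]), 0.92)]
```

View pics/w1.png

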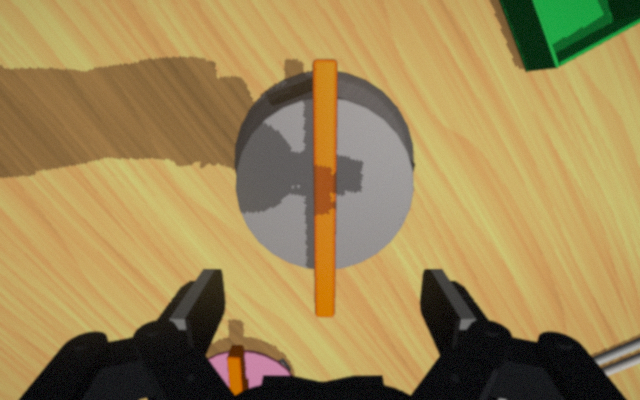

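The wrist picture shows the bar upright at column 325, midway between the fingers (220 and 425), with the pink decoy at the bottom left. I'm centring and going down.

Call:
{"fn": "send_rows", "kwargs": {"targets": [[0.0045,0.0037,-0.02,0,0],[0,0,-0.02,0,0],[0,0,-0.02,0,0],[0,0,-0.015,0,0],[0,0,-0.01,0,0],[0,0,-0.005,0,0],[0,0,0,0,0],[0,0,0,0,0]]}}

```text
clock: 3.05
tcp_pos: [0.5093, -0.2132, 0.1167]
orientation: [0.0, 0.952, -0.305, 0.001]
wrist_force: [-0.4, 0.1, 0.1]
finger_gap: 0.0852
```

Call:
{"fn": "send_rows", "kwargs": {"targets": [[0,0.0015,0,0,120],[0,0,0,0,180],[0,0,0,0,200],[0,0,0,0,220],[0,0,0,0,240],[0,0,0,0,255],[0,0,0,0,255],[0,0,0,0,255],[0,0,0,0,255]], "newtons": 45}}

```text
clock: 3.95
tcp_pos: [0.5095, -0.2114, 0.1164]
orientation: [0.0, 0.952, -0.305, 0.001]
wrist_force: [0.3, 0.3, 3.3]
finger_gap: 0.0139
```

```bash
cat > st.py <<'E'
from h import *
s=monitor.get_state(); q=s['orientation']; print(s['clock'].__round__(2),'tcp',s['tcp_pos'].round(4),'yaw',round(float(np.degrees(2*np.arctan2(q[2],q[1]))),2),'F',s['wrist_force'].round(1),'M',s['ft_torque'].round(3),'gap',round(s['finger_gap'],4),'j6',s['joint_pos'][5].round(2))
E
python3 st.py
```

```text
3.95 tcp [ 0.5095 -0.2114  0.1164] yaw -35.48 F [0.3 0.3 3.3] M [-0.032 -0.163  0.005] gap 0.0139 j6 1.65
```

Call:
{"fn": "send_rows", "kwargs": {"targets": [[0,0,0,1,255],[0,0,0,1,255],[0,0,0,1,255]]}}

```text
clock: 4.25
tcp_pos: [0.5093, -0.2114, 0.1164]
orientation: [0.0, 0.96, -0.279, 0.0]
wrist_force: [0.2, -1.0, 5.3]
finger_gap: 0.0137
```

```bash
python3 st.py
```

```text
4.25 tcp [ 0.5093 -0.2114  0.1164] yaw -32.41 F [ 0.2 -1.   5.3] M [-0.136 -0.127 -0.208] gap 0.0137 j6 1.6
```

Call:
{"fn": "send_rows", "kwargs": {"targets": [[0,0,0,1.5,255],[0,0,0,1.5,255],[0,0,0,1.5,255]]}}

```text
clock: 4.55
tcp_pos: [0.5091, -0.2114, 0.1164]
orientation: [0.0, 0.971, -0.241, 0.0]
wrist_force: [0.3, -0.7, 5.3]
finger_gap: 0.0139
```

```bash
cat >> st.py <<'E'
import sys
if len(sys.argv)>1:
    s,r,T=wrist(sys.argv[1]); W=cloud(r,T);hsv=cv2.cvtColor(r['img'],cv2.COLOR_RGB2HSV)
    m=(W[...,2]>.13)&(W[...,2]<.16)&(hsv[...,1]>120)&(hsv[...,0]<25); P=W[m]; print('bar',m.sum(),np.median(P[:,2]).round(4),cv2.minAreaRect(P[:,:2].astype(np.float32)*1000))
E
python3 st.py w2.png
```

```text
4.55 tcp [ 0.5091 -0.2114  0.1164] yaw -27.88 F [ 0.3 -0.7  5.3] M [-0.032 -0.032 -0.213] gap 0.0139 j6 1.52
bar 11662 0.1446 ((516.6857299804688, -197.40823364257812), (157.85914611816406, 15.951465606689453), 61.26425552368164)
```

View pics/w2.png

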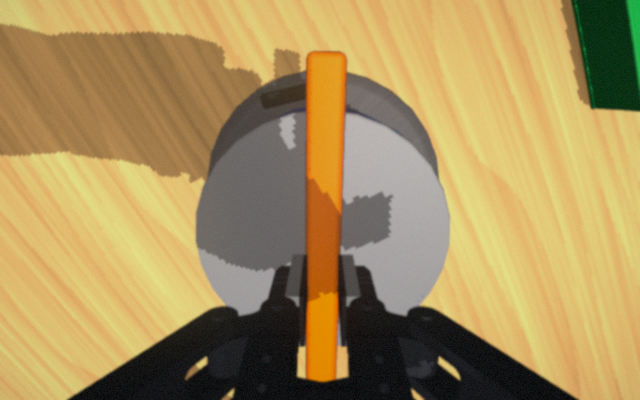

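Call:
{"fn": "send_rows", "kwargs": {"targets": [[0,0,0,1.5,255],[0,0,0,1.5,255],[0,0,0,1.5,255]]}}

```text
clock: 4.9
tcp_pos: [0.509, -0.2114, 0.1164]
orientation: [0.0, 0.979, -0.203, 0.0]
wrist_force: [0.0, 0.7, 4.6]
finger_gap: 0.0137
```

```bash
python3 st.py
```

```text
4.9 tcp [ 0.509  -0.2114  0.1164] yaw -23.38 F [0.  0.7 4.6] M [-0.072  0.028 -0.241] gap 0.0137 j6 1.44
```

Call:
{"fn": "send_rows", "kwargs": {"targets": [[0,0,0,1.5,255],[0,0,0,1.5,255],[0,0,0,1.5,255]]}}

```text
clock: 5.2
tcp_pos: [0.509, -0.2113, 0.1164]
orientation: [0.0, 0.986, -0.164, 0.0]
wrist_force: [0.1, 0.0, 6.0]
finger_gap: 0.0138
```

```bash
python3 st.py
```

```text
5.2 tcp [ 0.509  -0.2113  0.1164] yaw -18.88 F [0.1 0.  6. ] M [-0.041  0.113 -0.158] gap 0.0138 j6 1.36
```

Call:
{"fn": "send_rows", "kwargs": {"targets": [[0,0,0,1.5,255],[0,0,0,1.5,255],[0,0,0,1.5,255]]}}

```text
clock: 5.5
tcp_pos: [0.509, -0.2113, 0.1164]
orientation: [0.0, 0.992, -0.125, 0.0]
wrist_force: [0.3, -0.4, 4.5]
finger_gap: 0.0137
```

```bash
python3 st.py
```

```text
5.5 tcp [ 0.509  -0.2113  0.1164] yaw -14.38 F [ 0.3 -0.4  4.5] M [-0.056  0.053 -0.236] gap 0.0137 j6 1.28
```

Call:
{"fn": "send_rows", "kwargs": {"targets": [[0,0,0,1.5,255],[0,0,0,1.5,255],[0,0,0,1.5,255]]}}

```text
clock: 5.8
tcp_pos: [0.509, -0.2114, 0.1164]
orientation: [0.0, 0.996, -0.086, 0.0]
wrist_force: [0.5, -0.1, 5.1]
finger_gap: 0.014
```

```bash
python3 st.py w3.png
```

```text
5.8 tcp [ 0.509  -0.2114  0.1164] yaw -9.89 F [ 0.5 -0.1  5.1] M [-0.028  0.042 -0.202] gap 0.014 j6 1.2
bar 11651 0.1446 ((511.7109375, -195.55917358398438), (157.80055236816406, 15.910184860229492), 79.2728500366211)
```

View pics/w3.png

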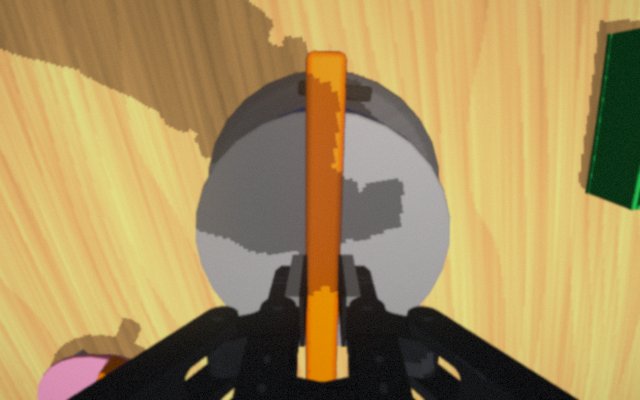

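The bar stays between the pads and reads 79.3°, so the lid has turned 24.5° with steady low torque. I'm continuing.

Call:
{"fn": "send_rows", "kwargs": {"targets": [[0,0,0,1.5,255],[0,0,0,1.5,255],[0,0,0,1.5,255]]}}

```text
clock: 6.15
tcp_pos: [0.509, -0.2113, 0.1164]
orientation: [0.0, 0.999, -0.047, 0.0]
wrist_force: [0.7, 0.0, 5.8]
finger_gap: 0.0141
```

```bash
python3 st.py
```

```text
6.15 tcp [ 0.509  -0.2113  0.1164] yaw -5.38 F [0.7 0.  5.8] M [-0.058  0.031 -0.215] gap 0.0141 j6 1.13
```

Call:
{"fn": "send_rows", "kwargs": {"targets": [[0,0,0,1.5,255],[0,0,0,1.5,255],[0,0,0,1.5,255]]}}

```text
clock: 6.45
tcp_pos: [0.509, -0.2113, 0.1164]
orientation: [0.0, 1.0, -0.008, 0.0]
wrist_force: [-0.2, 0.3, 5.7]
finger_gap: 0.0137
```

```bash
python3 st.py
```

```text
6.45 tcp [ 0.509  -0.2113  0.1164] yaw -0.88 F [-0.2  0.3  5.7] M [-0.052  0.05  -0.195] gap 0.0137 j6 1.05
```

Call:
{"fn": "send_rows", "kwargs": {"targets": [[0,0,0,1.5,255],[0,0,0,1.5,255],[0,0,0,1.5,255]]}}

```text
clock: 6.75
tcp_pos: [0.509, -0.2113, 0.1164]
orientation: [0.0, 1.0, 0.032, 0.0]
wrist_force: [0.4, 0.5, 5.8]
finger_gap: 0.0141
```

```bash
python3 st.py
```

```text
6.75 tcp [ 0.509  -0.2113  0.1164] yaw 3.62 F [0.4 0.5 5.8] M [-0.062  0.054 -0.128] gap 0.0141 j6 0.97
```

Call:
{"fn": "send_rows", "kwargs": {"targets": [[0,0,0,1.5,255],[0,0,0,1.5,255],[0,0,0,1.5,255]]}}

```text
clock: 7.05
tcp_pos: [0.509, -0.2113, 0.1165]
orientation: [0.0, 0.997, 0.071, 0.0]
wrist_force: [-0.7, 0.9, 6.3]
finger_gap: 0.0137
```

```bash
python3 st.py
```

```text
7.05 tcp [ 0.509  -0.2113  0.1165] yaw 8.12 F [-0.7  0.9  6.3] M [-0.092  0.071 -0.213] gap 0.0137 j6 0.89
```

Call:
{"fn": "send_rows", "kwargs": {"targets": [[0,0,0,1.5,255],[0,0,0,1.5,255],[0,0,0,1.5,255]]}}

```text
clock: 7.35
tcp_pos: [0.5092, -0.2114, 0.1165]
orientation: [0.0, 0.994, 0.11, 0.0]
wrist_force: [0.5, -0.9, 5.3]
finger_gap: 0.0137
```

```bash
python3 st.py
```

```text
7.35 tcp [ 0.5092 -0.2114  0.1165] yaw 12.61 F [ 0.5 -0.9  5.3] M [-0.091 -0.14  -0.393] gap 0.0137 j6 0.81
```

Call:
{"fn": "send_rows", "kwargs": {"targets": [[0,0,0,0.5,255],[0,0,0,0,255]]}}

```text
clock: 7.55
tcp_pos: [0.5093, -0.2115, 0.1165]
orientation: [0.0, 0.994, 0.114, 0.0]
wrist_force: [0.4, -0.6, 6.5]
finger_gap: 0.0138
```

```bash
python3 st.py w4.png
```

```text
7.55 tcp [ 0.5093 -0.2115  0.1165] yaw 13.04 F [ 0.4 -0.6  6.5] M [-0.038 -0.095 -0.395] gap 0.0138 j6 0.8
bar 11648 0.1448 ((505.54693603515625, -195.72247314453125), (16.148475646972656, 158.13426208496094), 11.287900924682617)
```

View pics/w4.png

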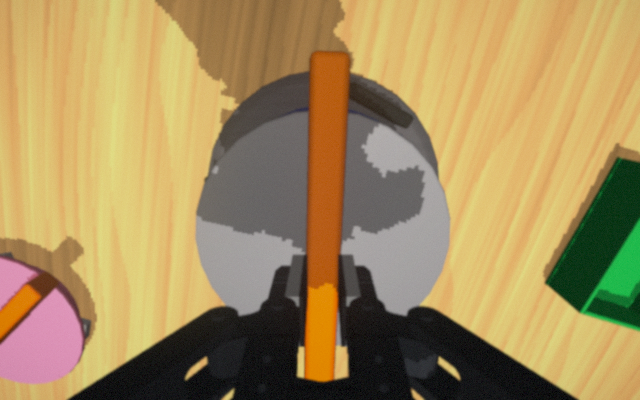

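The torque has doubled and the bar lags more (1.75° against 0.9°). I'm testing for the stop with a tiny lift.

Call:
{"fn": "send_rows", "kwargs": {"targets": [[0,0,0.001,0,255],[0,0,0.001,0,255],[0,0,0,0,255]]}}

```text
clock: 7.9
tcp_pos: [0.5093, -0.2114, 0.1182]
orientation: [0.0, 0.994, 0.113, 0.0]
wrist_force: [1.1, -0.9, 3.3]
finger_gap: 0.0139
```

```bash
python3 st.py
```

```text
7.9 tcp [ 0.5093 -0.2114  0.1182] yaw 13.03 F [ 1.1 -0.9  3.3] M [-0.192 -0.331 -0.449] gap 0.0139 j6 0.8
```

Call:
{"fn": "send_rows", "kwargs": {"targets": [[0,0,0.001,0,255],[0,0,0.001,0,255],[0,0,0,0,255]]}}

```text
clock: 8.2
tcp_pos: [0.5092, -0.2114, 0.1202]
orientation: [0.0, 0.994, 0.113, 0.0]
wrist_force: [2.0, -0.9, 2.9]
finger_gap: 0.0142
```

```bash
python3 st.py w5.png
```

```text
8.2 tcp [ 0.5092 -0.2114  0.1202] yaw 13.02 F [ 2.  -0.9  2.9] M [-0.326 -0.449 -0.389] gap 0.0142 j6 0.8
bar 11585 0.1483 ((505.4473571777344, -195.42062377929688), (16.168731689453125, 157.6409454345703), 11.311399459838867)
```

The bar top rose 3.6 mm with the spring still pushing up, so the lugs are in their slots. I'm relaxing the torque slightly and lifting slowly.

Call:
{"fn": "send_rows", "kwargs": {"targets": [[0,0,0.001,-0.5,255],[0,0,0.001,-0.3,255],[0,0,0.001,0,255],[0,0,0.001,0,255],[0,0,0,0,255]]}}

```text
clock: 8.75
tcp_pos: [0.5082, -0.2106, 0.1232]
orientation: [-0.001, 0.994, 0.107, -0.001]
wrist_force: [1.8, -1.1, -5.2]
finger_gap: 0.0139
```

```bash
python3 st.py
```

```text
8.75 tcp [ 0.5082 -0.2106  0.1232] yaw 12.24 F [ 1.8 -1.1 -5.2] M [-0.2   -0.592 -0.174] gap 0.0139 j6 0.82
```

Call:
{"fn": "send_rows", "kwargs": {"targets": [[0,0,0.002,0,255],[0,0,0.002,0,255],[0,0,0,0,255]]}}

```text
clock: 9.05
tcp_pos: [0.5086, -0.2109, 0.1279]
orientation: [-0.0, 0.994, 0.107, -0.0]
wrist_force: [0.8, 0.2, -5.1]
finger_gap: 0.0139
```

```bash
python3 st.py w6.png
```

```text
9.05 tcp [ 0.5086 -0.2109  0.1279] yaw 12.23 F [ 0.8  0.2 -5.1] M [-0.059 -0.31  -0.232] gap 0.0139 j6 0.82
bar 11436 0.1555 ((504.96197509765625, -194.86166381835938), (15.896564483642578, 156.8682403564453), 11.431949615478516)
```

View pics/w6.png

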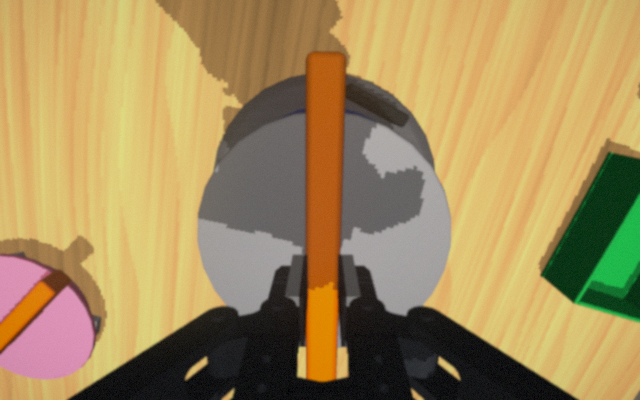

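The lid is up 11 mm and hanging freely at about its own weight, still squarely in the pads. I'm lifting clear.

Call:
{"fn": "send_rows", "kwargs": {"targets": [[0,0,0.003,0,255],[0,0,0.003,0,255],[0,0,0.004,0,255],[0,0,0.005,0,255],[0,0,0.01,0,255],[0,0,0.01,0,255],[0,0,0.015,0,255],[0,0,0.015,0,255],[0,0,0.01,0,255],[0,0,0,0,255]]}}

```text
clock: 10.1
tcp_pos: [0.5101, -0.2118, 0.2053]
orientation: [0.001, 0.994, 0.106, 0.002]
wrist_force: [0.5, 0.0, -3.0]
finger_gap: 0.0138
```

```bash
python3 st.py
python3 - <<'E'
from h import *
save('side','side1.png'); s,r,T=wrist('w7.png')
E
```

```text
10.1 tcp [ 0.5101 -0.2118  0.2053] yaw 12.23 F [ 0.5  0.  -3. ] M [ 0.021  0.024 -0.007] gap 0.0138 j6 0.82
```

View pics/side1.png

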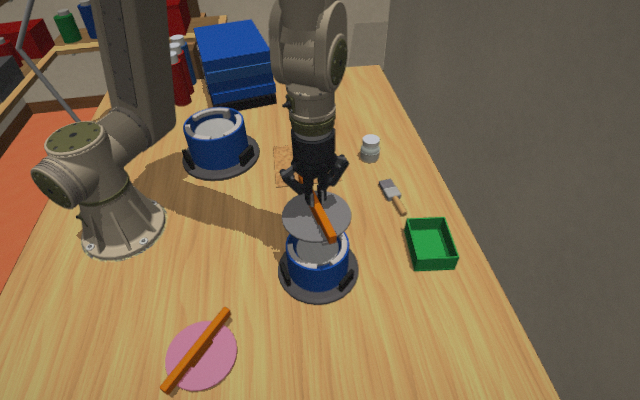

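The side view shows the lid hanging level above the open drum, near (318,215). I'm carrying it to the mat.

Call:
{"fn": "send_rows", "kwargs": {"targets": [[0.001,0.015,0,0,255],[0.001,0.03,0,0,255],[0.001,0.04,0,0,255],[0.001,0.045,0,0,255],[0.001,0.045,0,0,255],[0.001,0.045,0,0,255],[0.001,0.045,0,0,255],[0.001,0.045,0,0,255],[0.002,0.04,0,0,255],[0.002,0.03,0,0,255],[0.002,0.02,0,0,255],[0,0.008,0,0,255]]}}

```text
clock: 11.4
tcp_pos: [0.5219, 0.1994, 0.202]
orientation: [-0.0, 0.994, 0.108, -0.001]
wrist_force: [0.6, -0.9, -3.5]
finger_gap: 0.014
```

Call:
{"fn": "send_rows", "kwargs": {"targets": [[0,0,0,0,255],[0,0,0,0,255],[0,0,-0.02,0,255],[0,0,-0.02,0,255],[0,0,-0.01,0,255],[0,0,0,0,255],[0,0,0,0,255]]}}

```text
clock: 12.1
tcp_pos: [0.5233, 0.1962, 0.1535]
orientation: [0.0, 0.994, 0.106, 0.0]
wrist_force: [0.4, -0.7, -3.0]
finger_gap: 0.0136
```

```bash
python3 st.py
python3 - <<'E'
from h import *
s,r,T=wrist('w8.png'); W=cloud(r,T); hsv=cv2.cvtColor(r['img'],cv2.COLOR_RGB2HSV)
print('hand',s['tcp_pos'])
m=(hsv[...,1]>120)&(hsv[...,0]<18)&(abs(W[...,2]-s['tcp_pos'][2]-.028)<.012)&(hsv[...,2]>80)
P=W[m]; print(m.sum(),np.median(P[:,2]),cv2.minAreaRect(P[:,:2].astype(np.float32)*1000))
zf=s['tcp_pos'][2]-.008
m2=(abs(W[...,2]-zf)<.008)&(hsv[...,1]<80); Q=W[m2]
if m2.sum(): print('fl',m2.sum(),np.median(Q[:,2]),cv2.minEnclosingCircle(Q[:,:2].astype(np.float32)*1000)); A=np.c_[Q[:,:2],np.ones(len(Q))]; print('tilt',np.linalg.lstsq(A,Q[:,2],rcond=None)[0])
save('top','top2.png')
E
```

```text
12.1 tcp [0.5233 0.1962 0.1535] yaw 12.16 F [ 0.4 -0.7 -3. ] M [-0.029 -0.028  0.022] gap 0.0136 j6 1.57
hand [0.52329388 0.19618622 0.15351392]
9566 0.18157901266401183 ((519.2406616210938, 211.88308715820312), (16.097761154174805, 157.82589721679688), 12.273635864257812)
fl 31767 0.14582501799699896 ((522.9151000976562, 196.5744171142578), 71.57199096679688)
tilt [ 0.00643785 -0.00108731  0.14270845]
```

View pics/w8.png

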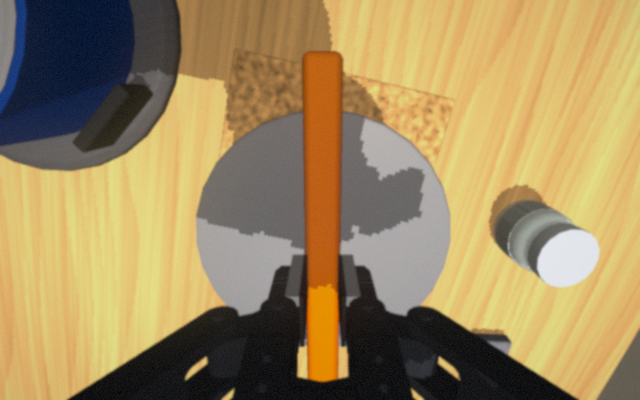

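View pics/top2.png

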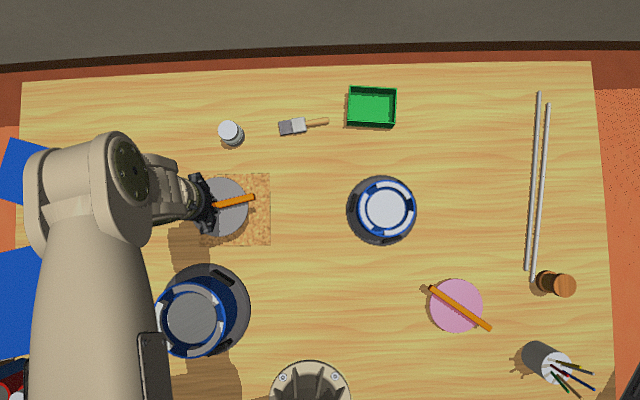

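The lid is level and centred at (0.523, 0.197) above the mat, whose centre I measured at (0.523, 0.196). Its foot is about 113 mm above the cork, so I'm lowering it.

Call:
{"fn": "send_rows", "kwargs": {"targets": [[0,0,-0.02,0,255],[0,0,-0.02,0,255],[0,0,-0.02,0,255],[0,0,-0.02,0,255],[0,0,-0.015,0,255],[0,0,-0.008,0,255],[0,0,0,0,255],[0,0,0,0,255]]}}

```text
clock: 13.0
tcp_pos: [0.5238, 0.197, 0.051]
orientation: [-0.0, 0.994, 0.106, 0.001]
wrist_force: [-1.2, 0.0, -3.1]
finger_gap: 0.0136
```

```bash
python3 st.py
```

```text
13.0 tcp [0.5238 0.197  0.051 ] yaw 12.23 F [-1.2  0.  -3.1] M [ 0.063 -0.09  -0.037] gap 0.0136 j6 1.57
```

Call:
{"fn": "send_rows", "kwargs": {"targets": [[0,0,-0.003,0,255],[0,0,-0.003,0,255],[0,0,-0.002,0,255],[0,0,-0.001,0,255],[0,0,0,0,255]]}}

```text
clock: 13.5
tcp_pos: [0.5229, 0.1968, 0.0409]
orientation: [0.0, 0.994, 0.107, -0.0]
wrist_force: [0.1, -0.2, -3.3]
finger_gap: 0.0142
```

```bash
python3 st.py
```

```text
13.5 tcp [0.5229 0.1968 0.0409] yaw 12.23 F [ 0.1 -0.2 -3.3] M [-0.018  0.026 -0.004] gap 0.0142 j6 1.57
```

Call:
{"fn": "send_rows", "kwargs": {"targets": [[0,0,-0.0005,0,255],[0,0,-0.0005,0,255],[0,0,0,0,255]]}}

```text
clock: 13.8
tcp_pos: [0.523, 0.1968, 0.04]
orientation: [0.0, 0.994, 0.106, 0.0]
wrist_force: [-0.7, 0.4, -3.4]
finger_gap: 0.014
```

```bash
python3 st.py
```

```text
13.8 tcp [0.523  0.1968 0.04  ] yaw 12.23 F [-0.7  0.4 -3.4] M [-0.048 -0.045  0.036] gap 0.014 j6 1.57
```

Call:
{"fn": "send_rows", "kwargs": {"targets": [[0,0,-0.0005,0,255],[0,0,-0.0005,0,255],[0,0,0,0,255]]}}

```text
clock: 14.1
tcp_pos: [0.5234, 0.1969, 0.0395]
orientation: [-0.0, 0.994, 0.106, 0.0]
wrist_force: [-0.9, 0.1, -0.5]
finger_gap: 0.0141
```

```bash
python3 st.py
```

```text
14.1 tcp [0.5234 0.1969 0.0395] yaw 12.22 F [-0.9  0.1 -0.5] M [-0.061  0.071 -0.017] gap 0.0141 j6 1.57
```

Contact: the weight has come off the wrist. I'm easing down 0.5 mm and opening.

Call:
{"fn": "send_rows", "kwargs": {"targets": [[0,0,-0.0005,0,255],[0,0,0,0,255],[0,0,0,0,225],[0,0,0,0,200],[0,0,0,0,150],[0,0,0,0,80],[0,0,0,0,0],[0,0,0,0,0],[0,0,0,0,0]]}}

```text
clock: 15.0
tcp_pos: [0.523, 0.1968, 0.0385]
orientation: [-0.0, 0.994, 0.106, -0.0]
wrist_force: [0.7, 0.1, 0.1]
finger_gap: 0.0852
```

```bash
python3 st.py w9.png
```

```text
15.0 tcp [0.523  0.1968 0.0385] yaw 12.23 F [0.7 0.1 0.1] M [ 0.023 -0.022 -0.025] gap 0.0852 j6 1.57
bar 555 0.1386 ((519.6217651367188, 208.92080688476562), (148.41046142578125, 10.961323738098145), 11.890340805053711)
```

View pics/w9.png

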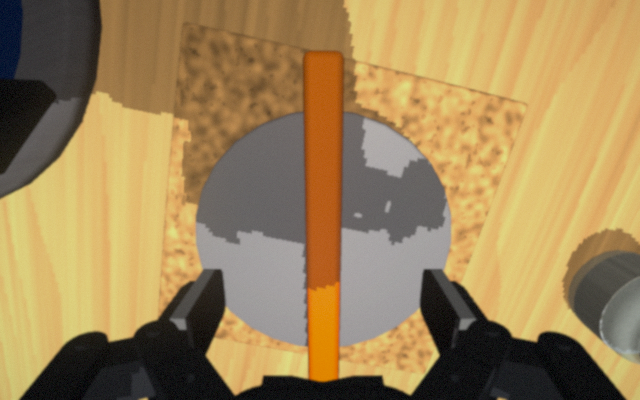

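The fingers are open and clear on both sides of the bar (pads at columns 220 and 425, bar at 325). I'm going straight up.

Call:
{"fn": "send_rows", "kwargs": {"targets": [[0,0,0.01,0,0],[0,0,0.02,0,0],[0,0,0.03,0,0],[0,0,0.04,0,0],[0,0,0.04,0,0],[0,0,0.04,0,0],[0,0,0.02,0,0],[0,-0.04,0,0,0],[0,-0.05,0,0,0],[0,-0.05,0,0,0],[0,-0.04,0,0,0],[0,0,0,0,0]]}}

```text
clock: 16.25
tcp_pos: [0.5231, 0.0125, 0.2394]
orientation: [0.001, 0.995, 0.103, 0.0]
wrist_force: [0.6, 0.5, 0.6]
finger_gap: 0.0857
```

```bash
python3 st.py
python3 - <<'E'
from h import *
save('side','side3.png'); r=save('top','top3.png'); W=cloud(r); hsv=cv2.cvtColor(r['img'],cv2.COLOR_RGB2HSV)
reg=(abs(W[...,0]-.523)<.12)&(abs(W[...,1]-.196)<.12)
m=reg&(W[...,2]>.06)&(W[...,2]<.075); P=W[m]; print('bar',m.sum(),np.median(P[:,2]),cv2.minAreaRect(P[:,:2].astype(np.float32)*1000))
m=reg&(W[...,2]>.025)&(W[...,2]<.04); P=W[m]; print('fl',m.sum(),np.median(P[:,2]),cv2.minEnclosingCircle(P[:,:2].astype(np.float32)*1000))
m=reg&(W[...,2]>.0025)&(W[...,2]<.012); m=cv2.morphologyEx(m.astype(np.uint8),cv2.MORPH_OPEN,np.ones((3,3))); P=W[m>0]; print('mat',cv2.minAreaRect(P[:,:2].astype(np.float32)*1000))
for n in ('mat','jar','bin','brush','lid_grip','cradle'):
  for c in ('top','side'):
    print(n,c,[(np.round(d['xyz'],3).tolist(),round(d['conf'],2)) for d in eyes.tip_of(n,c)])
E
```

```text
16.25 tcp [0.5231 0.0125 0.2394] yaw 11.87 F [0.6 0.5 0.6] M [ 0.037 -0.067 -0.002] gap 0.0857 j6 1.23
bar 0 nan ((0.0, 0.0), (0.0, 0.0), 0.0)
fl 0 nan ((0.0, 0.0), 0.0)
mat ((0.0, 0.0), (0.0, 0.0), 0.0)
mat top [([0.755, -0.004, -0.002], 0.38)]
mat side [([0.522, 0.196, 0.002], 0.77)]
jar top [([0.755, -0.007, 0.001], 0.29)]
jar side [([0.732, 0.194, -0.001], 0.87)]
bin top [([0.796, -0.193, -0.001], 0.84)]
bin side [([0.789, -0.191, -0.0], 0.93)]
brush top [([0.757, -0.004, 0.001], 0.91)]
brush side [([0.756, -0.002, -0.002], 0.96)]
lid_grip top [([0.248, -0.398, 0.052], 0.72)]
lid_grip side [([0.248, -0.398, 0.052], 0.81), ([0.526, 0.198, 0.055], 0.74)]
cradle top []
cradle side [([0.258, 0.28, 0.003], 0.64), ([0.512, -0.209, -0.0], 0.56)]
  return _methods._mean(a, axis=axis, dtype=dtype,
  ret = ret.dtype.type(ret / rcount)
```

View pics/top3.png

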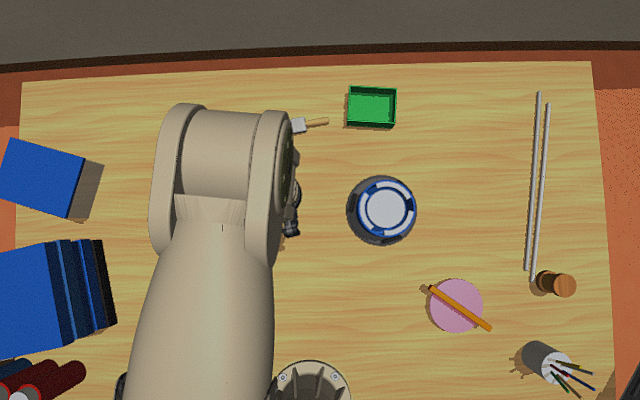

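View pics/side3.png

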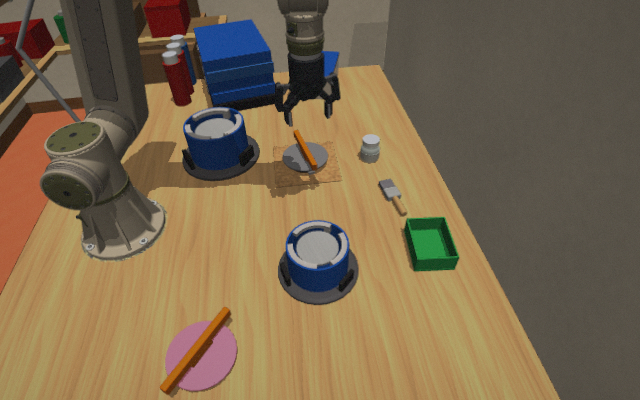

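```bash
python3 -c "
from h import *
print(ticket.hand_in())"
```

```text
the job is handed in; nothing more can be done
None
```

The drum is open, and its lid is standing crossbar up on the middle of the cork mat with the gripper clear of it. I handed the job in at about 16.5 s on the robot's clock.

- **Opening:** I gripped the crossbar at its centre and turned the lid anticlockwise in small steps. At about 47° the torque rose from about 0.2 to 0.4 N m and the bar began to lag, so I stopped. A small trial lift showed the lid rising with the spring still pushing, so it had popped.
- **Lifting:** I eased the torque slightly and lifted the lid straight out.
- **Placing:** I lowered it until its weight came off the wrist, opened the fingers and withdrew upwards.
- **Last checks:** The side camera shows the lid level on the mat, with its centre at about (0.526, 0.198) m against (0.522, 0.196) m for the mat. The jar, bin and brush are where they were at the start.
- **Not confirmed:**
  - The arm hid the mat and jar from the top camera in the last picture, so its low-confidence reports for those two were false and I disregarded them.
  - I had no view from which to measure the drum's own turn. The highest torque I read, 0.45 N m, was well below the roughly 1.3 N m that would twist it.

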